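# Peel the stuck top strip off the stack in the pull-out tray and hold it up

### The job

Pull the blue tray out of its rack to the stop. Then peel off the top steel strip, which sticks on the stack in it: take the strip by the end that overhangs the stack and raise that end first, clearly, while its far end is still down on the stack under the keeper lip, and only then draw it out and off. Finish while holding the strip in the gripper, about level and still, some 20 cm above the table, with the tray left out and the things lying about undisturbed.

Things in the scene. Friction and masses are not known exactly. Their poses are not given: they have to be found in the camera images.
- tray (a joint): travel of the blue sliding tray in its grey rack: 0 m = fully in, grows as it is pulled out straight along the rack's own -x (the open side), 0.15 m = at the stop. Slides with about 3 N of friction and stays where it is left.
- rack: grey sheet-steel rack fixed on the table, 200 (x, depth) x 150 (y) x 85 mm high, open on its -x side; origin at the centre of its underside; x points from the open front to the back, z up. Its roof hides the stack while the tray is in. Tray floor: 128 mm wide, 12 mm above the table; the tray's front lip is 34 mm high, 4 mm thick, its face 105 mm before the rack's centre when shut.
- tray_handle (a point): middle of the tray's steel pull handle: a round bar 10 mm thick and 60 mm long, along the rack's y, 50 mm above the table, 51 mm in front of the tray's front lip (free space between), nothing above it. Moves with the tray.
- stack_top (a point): centre of the top of the stack of steel strips (118 x 37 x 30 mm, long side along the rack's x) on which the strip lies; the stack is fixed in the tray and its top stands 42 mm above the table. z up, x as the rack's. Moves with the tray.
- top_strip: loose dark steel strip, 118 (x) x 36 (y) x 6 mm (z), about 0.2 kg, a hole near its -x end; origin at the centre of its underside, z up, x along the rack's x. It lies on the stack; its -x end (front, toward the handle) overhangs the stack by 34 mm, with free space: 30 mm under it to the tray floor, 26 mm before it to the tray's lip, 40 mm on either side. It stays put while the tray is moved.
- strip_front (a point): middle of the strip's overhanging (-x) end face; grip across the 36 mm width 10 to 16 mm from here. Two black sprung jaws, 40 mm long and 10 mm wide, pinch the strip's sides from 49 to 89 mm behind this end; rising to 10 mm above the stack, they hold it by friction with about 10 N in all. Their posts, equally high, stand 25 mm off the strip on either side.
- strip_back (a point): middle of the strip's far (+x) end face; it is tucked 6 mm under a fixed steel keeper lip with 2.5 mm to spare above, so the strip cannot be pulled up level: raise the front end 2 to 4 cm about the far end (tilting to 0.2 to 0.35 rad), then draw the strip 12 mm or more forward (toward the handle) and up. The lip's top is 13 mm above the stack.
- mug: coffee mug, bystander, 92 x 126 x 95 mm, origin under its centre
- tape: yellow tape measure, bystander, 36 x 68 x 62 mm, origin under its centre
- pliers: pliers with red handles, bystander, 182 x 48 x 10 mm, long side along its x, origin under its centre

How it is judged (in metres and radians):
On the way, in this order (a step that is already met when the one before it is completed fails the run):
1. the tray is pulled out to its stop (at least 143 of 150 mm) with the strip still on the stack (value of joint tray above 0.143 m and z of strip_front in the frame of stack_top below 0.008 m), for 0.2 s.
2. the strip's overhanging end is raised at least 15 mm from where it lay while its far end still rests on the stack (raised less than 6 mm) (z of strip_front in the frame of stack_top above 0.018 m and z of strip_back in the frame of stack_top below 0.009 m and horizontal distance between strip_back and stack_top below 0.04 m and value of joint tray above 0.13 m), for 0.1 s.
At the end, for the whole second after the job is handed in: The gripper holds the strip: its middle more than 15 cm and both ends more than 13 cm above the table, level within 0.4 rad, still, touching nothing but the fingers; the tray is still out (more than 130 of 150 mm) (height (world z) of top_strip above 0.15 m and height (world z) of each of strip_front, strip_back above 0.13 m and angle between top_strip's own z axis and vertical below 0.4 rad and contact force between the fingers and top_strip above 2 N and contact force between rack and top_strip below 0.1 N and linear speed of top_strip below 0.03 m/s and angular speed of top_strip below 0.3 rad/s and value of joint tray above 0.13 m); the arm keeps its last pose, push and grip.
It fails at once if the mug, the tape measure or the pliers are moved more than 2 cm (distance of any of mug, tape, pliers from where it was at the start of the episode above 0.02 m).
It also fails if it takes over 51 s, if anything falls off the work surface, if the arm or the gripper's body presses on something with over 40 N, if the wrist force passes 120 N, or if a joint passes its speed limit or range.

### The arm

A 6-joint arm with a two-finger parallel gripper is mounted at the origin on the work surface; the furniture and walls round the work are solid. World frame = base frame: x ahead of the robot, y to its left, z up, the work surface at z = 0. Lengths are in m, angles in degrees, forces in N, time in s.
With the tool pointing down it reaches from about 0.35 to 0.975 m from the base axis. Payload 4.9 kg.
Tool frame: the origin (TCP) lies at the very end of the fingers, on their centre line; the grasp point (between the pads) lies 19 mm behind it; z points along the fingers, y is the direction in which the jaws open and shut (so a half turn about z gives the same grasp; the last joint's range is limited). The gripper opens to 85 mm and grips with 20 to 120 N. Pads are 22 mm wide; open, the fingers measure 114 mm over their backs; the gripper's body (76 mm by 85 mm) begins 54 mm behind the grasp point. The pads swing forward as they close: fully open they stand 13 mm farther back than shut.
Start: joints at [-83.251, 3.019, 92.412, -0, 84.569, -6.818], TCP at [0.147, -0.608, 0.231] pointing down, gripper open.
Joint ranges: [-172.51, 172.51], [-57.92, 126.97], [3.15, 148.05], [-58.71, 238.71], [5.1, 150.11], [-179.66, 179.66]. Speed limits (degrees/s): [147.25, 147.25, 180, 180, 180, 180].

### API

Orientations are given as a 3x3 rotation matrix whose columns are the frame's x, y, z axes.
In Python, from bench import env, planner, viewer, hand_in, spotter, sensors gives the robot as it stands. Calls block until the motion is done:
- env.move_pose(position, orientation): joint-space move of the TCP to a pose.
- env.movel(position, velocity=0.15, rotation=None): straight line of the TCP; rotation=None keeps the orientation; velocity is the mean speed in m/s.
- env.set_joints(angles): joint-space move.
- env.gripper_open() and env.gripper_close(newtons=None): open the fingers fully, or close them until they stop; newtons is the grip in N (None keeps the last).
- env.sleep(seconds).
- planner.inverse_kinematics(position, orientation): joint angles nearest the present ones, or None.
- viewer.read_camera(name): name is "scene" or "top" or "wrist"; returns (picture, depth): 384x512x3 uint8, red, green, blue; 384x512 float32, m along the optical axis (not along the pixel's ray), 0 where there is no reading.
- viewer.calibration(name): a dict with "fx", "fy", "cx", "cy" (pixels), "k1" (the pictures are not rectified: a ray, as slopes to the right and down, at radius r is drawn at 1 + k1 r^2 times it, then the intrinsics apply), "world_from_camera" (4x4, takes a point from camera to world coordinates); the wrist camera has in their place "mount" (4x4, takes a point from camera to tool coordinates, whose origin is the TCP and whose axes are the flange's). Camera axes: x right, y up, looking along -z (the intrinsics and any distortion apply to the point x, -y, -z); pixel columns grow to the right and rows downward; lengths in m; the calibration is good to about 2 mm. A picture is of the moment at which its call begins: read the wrist's pose just before it. calibration takes no time and is no camera call.
A pose or a line that the arm cannot do raises env.MotionError and nothing moves.
- hand_in(): hands the job in, once; it reports no verdict.
Trained networks look in the newest picture that a camera, given by its name, has taken for a name from the list of things; names that differ only in an ending like _2 or _b are one class to them, and where a whole thing is asked for, a point or a joint stands for the part that bears it (a point fixed in the world has none). Each returns a list of dicts, best first, with "confidence" (0 to 1); they miss things now and then, are a little off and sometimes report something else, mostly with a low value. They report only what shows in the picture. A call takes as long as a camera call.
- spotter.cut_out(camera, target): "mask" (384x512 bool, what is visible of it) and "bbox" ([left, top, right, bottom] in pixels, round what is visible of it).
- spotter.mark_of(camera, target): "at" ([row, column] in pixels: a listed point, or the origin of a listed thing).
Readings, each from a call of its own:
- sensors.read_time(): time.
- sensors.read_joint_positions(): joint angles.
- sensors.read_joint_velocities(): joint speeds.
- sensors.read_joint_efforts(): joint torques, N m.
- sensors.read_tcp_pos(): TCP position.
- sensors.read_eef_rot(): TCP orientation.
- sensors.read_ft_force(): force on the tool from outside, world axes, zero at the start.
- sensors.read_torque(): the same for the moment, N m.
- sensors.read_finger_gap(): finger opening in m.
Only numpy, scipy, OpenCV 4.12 (cv2) and the standard library are available. Lean on these libraries where they do the work, as an engineer would, in place of code of your own. Each camera call takes 0.05 s, during which the arm holds its last target.

## Working session

There is one attempt and no reset: what is moved stays moved. The work goes in short steps, each a Python script; the robot and the scene stay as the last script left them, time stands still between calls to the robot, and variables do not carry over. Pictures are saved under pics/ and viewed, and the job is handed in when it is done.

```bash
ls; mkdir -p pics; cat > h.py <<'E'
import numpy as np, cv2
from bench import env, planner, viewer, hand_in, spotter, sensors
def ray(cal,px,W=None):
    """row,col -> world origin, dir (unit depth)"""
    r,c=px
    K=np.array([[cal['fx'],0,cal['cx']],[0,cal['fy'],cal['cy']],[0,0,1]])
    p=cv2.undistortPoints(np.array([[[c,r]]],float),K,np.array([cal['k1'],0,0,0.]))[0,0]
    W=cal['world_from_camera'] if W is None else W
    W=np.array(W); return W[:3,3], W[:3,:3]@np.array([p[0],-p[1],-1.])
def wristW(cal,pos,R):
    T=np.eye(4);T[:3,:3]=R;T[:3,3]=pos
    return T@np.array(cal['mount'])
def proj(cal,P,W=None):
    W=np.array(cal['world_from_camera'] if W is None else W)
    q=W[:3,:3].T@(np.array(P)-W[:3,3]); a=np.array([q[0],-q[1]])/-q[2]
    a=a*(1+cal['k1']*(a@a)); return cal['fy']*a[1]+cal['cy'], cal['fx']*a[0]+cal['cx']
def onz(o,d,z): return o+d*(z-o[2])/d[2]
def meet(rays):
    A=np.zeros((3,3));b=np.zeros(3)
    for o,d in rays:
        d=d/np.linalg.norm(d);M=np.eye(3)-np.outer(d,d);A+=M;b+=M@o
    p=np.linalg.solve(A,b)
    return p,[np.linalg.norm(np.cross(p-o,d/np.linalg.norm(d))) for o,d in rays]
def save(n,im): cv2.imwrite('pics/'+n+'.png',cv2.cvtColor(im,cv2.COLOR_RGB2BGR))
E
python3 - <<'E'
from h import *
np.set_printoptions(precision=4,suppress=True)
print(sensors.read_time(),sensors.read_tcp_pos(),sensors.read_eef_rot())
for n in ('scene','top'):
    im,d=viewer.read_camera(n);save(n+'0',im);np.save(n+'0d.npy',d)
    cal=viewer.calibration(n)
    print(n,cal)
    for t in ('rack','tray_handle','strip_front','strip_back','mug','tape','pliers'):
        for m in spotter.mark_of(n,t)[:2]:
            o,dd=ray(cal,m['at']); print(t,np.round(m['at'],1),round(m['confidence'],2),onz(o,dd,0.05 if 'handle' in t else 0))
print(sensors.read_time())
E
```

```text
pics
0.0 [ 0.1465 -0.6069  0.2301] [[ 0.9721  0.2346 -0.0003]
 [ 0.2346 -0.9721  0.0021]
 [ 0.0002 -0.0021 -1.    ]]
scene {'fx': 386.6062962852966, 'fy': 386.6062962852966, 'cx': 255.77614875187462, 'cy': 197.28468491956616, 'k1': -0.015488968518333661, 'world_from_camera': array([[-0.6089,  0.5171, -0.6015, -0.2471],
       [-0.7931, -0.3844,  0.4724,  0.6108],
       [ 0.0131,  0.7648,  0.6442,  0.886 ],
       [ 0.    ,  0.    ,  0.    ,  1.    ]])}
rack [228.7 172.8] 0.91 [0.6152 0.2725 0.    ]
rack [204.5 209.4] 0.62 [0.6454 0.114  0.    ]
tray_handle [204.1 209.2] 0.6 [0.5972 0.1415 0.05  ]
mug [162.7 308.5] 0.79 [ 0.6246 -0.3386  0.    ]
top {'fx': 351.35666691250174, 'fy': 351.35666691250174, 'cx': 257.03675599940857, 'cy': 191.15883331067207, 'k1': -0.08505463017127854, 'world_from_camera': array([[-0.022 ,  0.9936, -0.111 ,  0.4062],
       [-0.9993, -0.0253, -0.028 , -0.0013],
       [-0.0306,  0.1103,  0.9934,  1.1375],
       [ 0.    ,  0.    ,  0.    ,  1.    ]])}
rack [171.4 180.5] 0.63 [0.6056 0.2831 0.    ]
tray_handle [173.5 222.6] 0.64 [0.5863 0.1365 0.05  ]
mug [165.2 364.2] 0.82 [ 0.61  -0.323  0.   ]
tape [214.7 356.7] 0.62 [ 0.4486 -0.2896  0.    ]
pliers [234.3 313.8] 0.8 [ 0.3893 -0.1484  0.    ]
0.8
```

View pics/scene0.png

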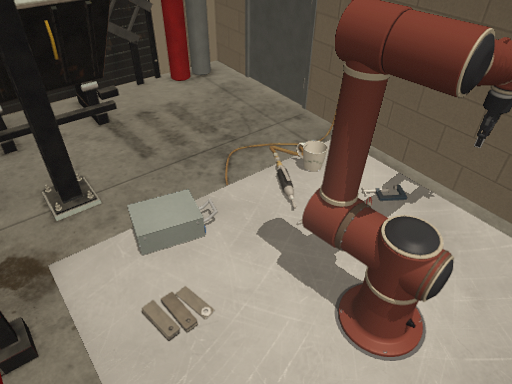

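View pics/top0.png

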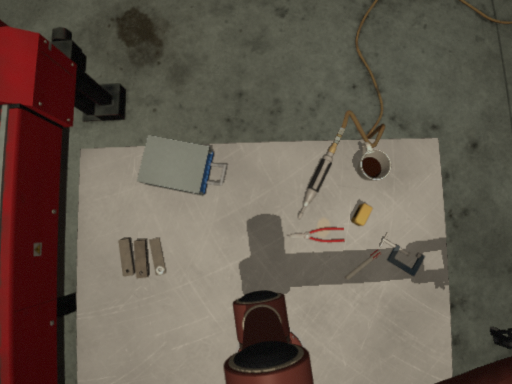

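The top view shows the rack's roof around (col 175, row 165). The blue lip and the handle are at (col 222, row 173) on the right, so the tray pulls roughly along world -y. The mug, tape and pliers lie well to the right at cols 310–390. Next I'll fit the roof and move the wrist camera over the handle.

```bash
python3 - <<'E'
from h import *
np.set_printoptions(precision=4,suppress=True)
cal=viewer.calibration('top')
m=spotter.cut_out('top','rack')[0]; print(m['confidence'],m['bbox'])
ys,xs=np.nonzero(m['mask'])
P=np.array([onz(*ray(cal,(r,c)),0.085)[:2] for r,c in zip(ys,xs)],np.float32)
rect=cv2.minAreaRect(P);print(rect); print(cv2.boxPoints(rect))
im,d=viewer.read_camera('top')
h=spotter.mark_of('top','tray_handle')[0]; p=onz(*ray(cal,h['at']),.05); print(p,h)
print(np.array(viewer.calibration('wrist')['mount']), sensors.read_joint_positions())
E
```

```text
0.63 [138.8, 137.2, 226.7, 195.9]
((0.60799241065979, 0.25538933277130127), (0.2664828896522522, 0.15800704061985016), 76.96793365478516)
[[0.501  0.1434]
 [0.6549 0.1078]
 [0.715  0.3674]
 [0.5611 0.403 ]]
[0.5943 0.1351 0.05  ] {'at': [171.0, 223.0], 'confidence': 0.69}
[[ 0.0016  0.9509  0.3095  0.0783]
 [ 1.     -0.0014 -0.0006 -0.0006]
 [-0.0001  0.3095 -0.9509 -0.1423]
 [ 0.      0.      0.      1.    ]] [-83.2515   3.019   92.4122   0.001   84.5677  -6.8183]
```

```bash
cat >> h.py <<'E'
def rackR(th,mode,tilt=0):
    """mode 'h': jaws along rack x; 's': jaws along rack y"""
    u=np.array([np.cos(th),np.sin(th),0]); v=np.array([-u[1],u[0],0]); z=np.array([0,0,-1.])
    if mode=='h': x=-v;y=-u
    elif mode=='h2': x=v;y=u
    elif mode=='s': x=u;y=-v
    elif mode=='s2': x=-u;y=v
    return np.stack([x,y,z],1)
def snap(n):
    p=np.array(sensors.read_tcp_pos());R=np.array(sensors.read_eef_rot())
    im,d=viewer.read_camera('wrist');save(n,im)
    cal=viewer.calibration('wrist');return im,d,cal,wristW(cal,p,R)
E
python3 - <<'E'
from h import *
np.set_printoptions(precision=4,suppress=True)
th=np.radians(77)
for m in ('h','h2','s','s2'):
    for pt in ([.588,.136,.03],[.555,-.013,.03],[.57,0.05,.26]):
        print(m,pt,planner.inverse_kinematics(pt,rackR(th,m)))
p=sensors.read_tcp_pos()
env.move_pose([0.58,0.12,0.25],rackR(th,'h'))
t=sensors.read_time()
rays={}
for k in range(2):
    if k: env.movel([0.54,0.05,0.27],0.2)
    im,d,cal,W=snap('w%d'%k)
    for t_ in ('tray_handle','rack'):
        for m in spotter.mark_of('wrist',t_)[:1]:
            r=ray(cal,m['at'],W);rays.setdefault(t_,[]).append(r)
            i,j=np.round(m['at']).astype(int)
            print(t_,np.round(m['at'],1),round(m['confidence'],2),onz(*r,.05))
for k,v in rays.items():
    if len(v)>1: print(k,meet(v))
print(t,sensors.read_time())
E
```

```text
h [0.588, 0.136, 0.03] [  5.961   11.8456 103.3034  -0.      64.851  108.961 ]
h [0.555, -0.013, 0.03] [ -9.0228   5.8502 110.0708  -0.      64.079   93.9772]
h [0.57, 0.05, 0.26] [ -2.4378  -5.0561  97.6535  -0.      87.4026 100.5622]
h2 [0.588, 0.136, 0.03] [  5.961   11.8456 103.3034  -0.      64.851  -71.039 ]
h2 [0.555, -0.013, 0.03] [ -9.0228   5.8502 110.0708  -0.      64.079  -86.0228]
h2 [0.57, 0.05, 0.26] [ -2.4378  -5.0561  97.6535  -0.      87.4026 -79.4378]
s [0.588, 0.136, 0.03] [  5.961   11.8456 103.3034  -0.      64.851   18.961 ]
s [0.555, -0.013, 0.03] [ -9.0228   5.8502 110.0708  -0.      64.079    3.9772]
s [0.57, 0.05, 0.26] [-2.4378 -5.0561 97.6535 -0.     87.4026 10.5622]
s2 [0.588, 0.136, 0.03] [   5.961    11.8456  103.3034   -0.       64.851  -161.039 ]
s2 [0.555, -0.013, 0.03] [  -9.0228    5.8502  110.0708   -0.       64.079  -176.0228]
s2 [0.57, 0.05, 0.26] [  -2.4378   -5.0561   97.6535   -0.       87.4026 -169.4378]
tray_handle [162.7 244. ] 0.61 [0.584  0.1387 0.05  ]
rack [155.5 137.7] 0.96 [0.6211 0.2598 0.05  ]
tray_handle [141.8 184.3] 0.56 [0.5822 0.1373 0.05  ]
rack [138.5  84.5] 0.9 [0.615  0.2584 0.05  ]
tray_handle (array([0.5815, 0.14  , 0.04  ]), [np.float64(0.0003849673998534379), np.float64(0.0003849673998534247)])
rack (array([0.6167, 0.273 , 0.0243]), [np.float64(0.0021183976184277814), np.float64(0.0021183976184278117)])
3.925 4.7917
```

View pics/w0.png

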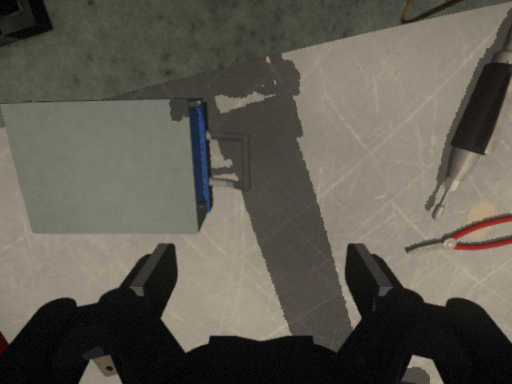

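View pics/w1.png

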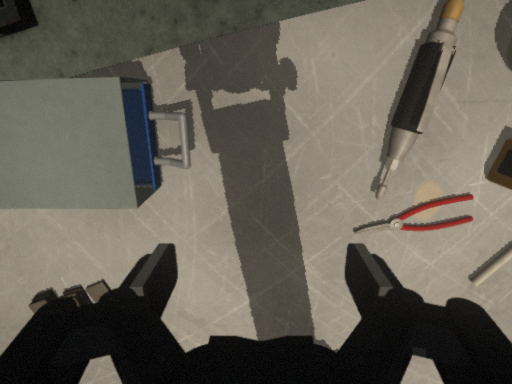

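```bash
python3 - <<'E'
from h import *
np.set_printoptions(precision=4,suppress=True)
im,d,cal,W=snap('w2')
for a in ((79,122),(207,137)): print('roof corner',onz(*ray(cal,a,W),.085))
for a in ((112,185.5),(166,186)): print('bar end',onz(*ray(cal,a,W),.05))
for r in range(108,170,3):
    c=range(165,196); row=[]
    best=[]
    for cc in c:
        if d[r,cc]>0:
            o,dd=ray(cal,(r,cc),W); P=o+dd*d[r,cc]
            if .035<P[2]<.07: best.append(P)
    if best: print(r,len(best),np.mean(best,0),np.max(best,0)[2])
# roof points
P=[]
for r in range(82,205,4):
    for cc in range(4,120,4):
        if d[r,cc]>0:
            o,dd=ray(cal,(r,cc),W); P.append(o+dd*d[r,cc])
print('roof z',np.median(np.array(P)[:,2]))
# front edge of roof from depth
E_=[]
for r in range(85,202,3):
    for cc in range(100,160):
        o,dd=ray(cal,(r,cc),W); q=o+dd*d[r,cc]
        if q[2]<.078: E_.append(onz(o,dd,.085));break
E_=np.array(E_);f=cv2.fitLine(E_[:,:2].astype(np.float32),cv2.DIST_HUBER,0,.01,.01).ravel();print('edge line',f,np.degrees(np.arctan2(f[1],f[0]))%180-90)
E
```

```text
roof corner [0.6639 0.1727 0.085 ]
roof corner [0.5231 0.2069 0.085 ]
bar end [0.6157 0.1258 0.05  ]
bar end [0.5519 0.1449 0.05  ]
111 4 [0.6208 0.1458 0.0369] 0.03806613274399295
114 21 [0.6161 0.1385 0.0476] 0.05471065963134236
117 22 [0.6125 0.1389 0.0477] 0.0543931865623159
120 9 [0.6074 0.1305 0.0537] 0.05584071063282847
123 8 [0.6039 0.131  0.0538] 0.05474871532861497
126 8 [0.6005 0.1319 0.0541] 0.05574931638236513
129 9 [0.5969 0.1327 0.0531] 0.055237952181541594
132 9 [0.5935 0.1337 0.0533] 0.05529577917585621
135 8 [0.5899 0.1341 0.0536] 0.05537533137810452
138 8 [0.5865 0.1351 0.054 ] 0.055409154985935016
141 8 [0.5829 0.1363 0.0534] 0.05481603580852673
144 7 [0.5793 0.1367 0.0538] 0.056166619718734656
147 7 [0.5758 0.1378 0.0538] 0.05570383122557693
150 8 [0.5719 0.1386 0.0528] 0.054670353454742526
153 7 [0.5686 0.14   0.0537] 0.05550255914669139
156 7 [0.5647 0.14   0.0536] 0.054929158173471826
159 18 [0.5617 0.1517 0.0452] 0.05424451811197317
162 20 [0.5582 0.1524 0.0469] 0.05478925108798749
165 14 [0.5541 0.1497 0.0489] 0.05489642757316482
roof z 0.08457440775003516
edge line [ 0.9759 -0.218   0.5979  0.1887] 77.40741
```

The wrist view puts the handle bar at col 185, rows 112–166. Depth gives its top at z 0.055 and its centre at about (0.5845, 0.1358), with a rack yaw of about 77.2°. I'll descend 12 mm in front of centre so the open fingers clear the roof, then grip and pull.

```bash
python3 - <<'E'
from h import *
np.set_printoptions(precision=4,suppress=True)
th=np.radians(77.2);u=np.array([np.cos(th),np.sin(th),0]);R=rackR(th,'h')
H=np.array([.5845,.1358,.031])
A=H-.012*u
env.move_pose(A+[0,0,.11],R)
env.movel(A,0.12)
print('down',sensors.read_tcp_pos(),sensors.read_ft_force())
env.gripper_close(30)
print('gap',sensors.read_finger_gap(),sensors.read_ft_force(),sensors.read_time())
p=np.array(sensors.read_tcp_pos()); 
env.movel(H-.10*u,0.08); print(sensors.read_ft_force(),sensors.read_finger_gap())
for s in (.140,.146,.149,.151,.153):
    env.movel(H-s*u,0.04); f=np.array(sensors.read_ft_force());print(s,f,f@u,sensors.read_finger_gap())
    if f@u>15: break
print(sensors.read_tcp_pos(),sensors.read_time())
im,d=viewer.read_camera('top');save('top1',im)
snap('w3')
E
```

```text
down [0.5828 0.1242 0.0322] [0.1897 0.0444 0.5059]
gap 0.00854026746426003 [-0.5094  3.3419  5.4652] 7.2583
[-0.2112  0.7127  5.6632] 0.008767029689776483
0.14 [0.7499 0.7646 5.5351] 0.9117638951208925 0.008712310117048136
0.146 [-0.0145 -1.3152  5.7704] -1.2857153923409514 0.008852048570424863
0.149 [1.438  2.8768 6.1373] 3.1238897566803625 0.008854524545856841
0.151 [ 4.1692 10.1162  4.0519] 10.788514541877824 0.008750506549155285
0.153 [ 5.566  18.3536  3.6153] 19.130640802123466 0.008627202018821993
[ 0.5525 -0.0097  0.0321] 10.7083
```

View pics/top1.png

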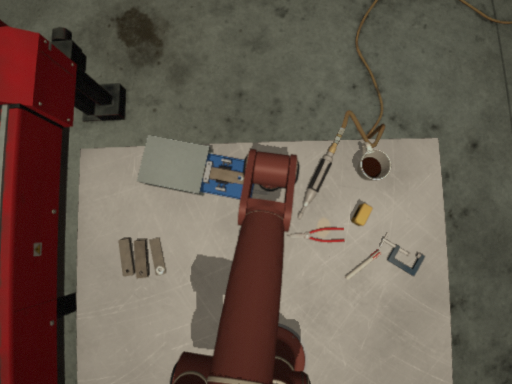

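View pics/w3.png

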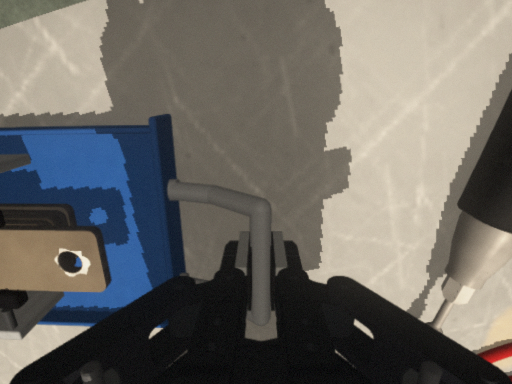

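The tray reached the stop: the force rose to 19 N at about 149 mm of travel. In the wrist view the strip's end, with its hole, is at (col 105, row 258). I'll release, rise, turn the gripper and measure the strip.

```bash
cat > look.py <<'E'
from h import *
np.set_printoptions(precision=4,suppress=True)
def look(n,names=('strip_front','strip_back','stack_top','tray_handle')):
    im,d,cal,W=snap(n);out={}
    for t_ in names:
        for m in spotter.mark_of('wrist',t_)[:1]:
            r=ray(cal,m['at'],W);out[t_]=r
            print(n,t_,np.round(m['at'],1),round(m['confidence'],2),'z.045:',onz(*r,.045))
    np.savez(n+'.npz',d=d,W=W,im=im)
    return out
E
python3 - <<'E'
from look import *
th=np.radians(77.2);u=np.array([np.cos(th),np.sin(th),0]);R=rackR(th,'h');Rs=rackR(th,'s')
p=np.array(sensors.read_tcp_pos())
env.movel(p+.001*u,.05); env.gripper_open(); print(sensors.read_ft_force())
env.movel(p+[0,0,.15],.2)
env.move_pose(p+[0,0,.17]-.0*u,Rs)
a=look('v0')
env.movel(p+[0,0,.22]+.03*u,.2)
b=look('v1')
for k in a:
    if k in b: print(k,meet([a[k],b[k]]))
print(sensors.read_time())
E
```

```text
[-0.2674 -0.3895  0.577 ]
v0 strip_front [ 92.2 261.7] 0.93 z.045: [0.5696 0.069  0.045 ]
v0 strip_back [173.8 260.5] 0.59 z.045: [ 0.5504 -0.0105  0.045 ]
v0 tray_handle [172.  262.6] 0.95 z.045: [ 0.553  -0.0091  0.045 ]
v1 strip_front [118.6 260.7] 0.69 z.045: [0.5698 0.0699 0.045 ]
v1 strip_back [  4.8 257.9] 0.77 z.045: [0.5928 0.1857 0.045 ]
v1 tray_handle [186.7 261.6] 0.58 z.045: [ 0.5527 -0.0114  0.045 ]
strip_front (array([0.5696, 0.069 , 0.034 ]), [np.float64(9.620086305739486e-06), np.float64(9.62008630581725e-06)])
strip_back (array([0.5741, 0.0895, 0.4257]), [np.float64(8.032235914967215e-05), np.float64(8.032235914954784e-05)])
tray_handle (array([0.5554, 0.0019, 0.0875]), [np.float64(0.00012559828306496886), np.float64(0.00012559828306471917)])
15.0333
```

View pics/v0.png

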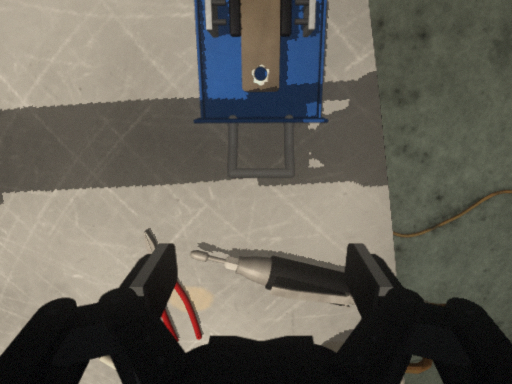

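View pics/v1.png

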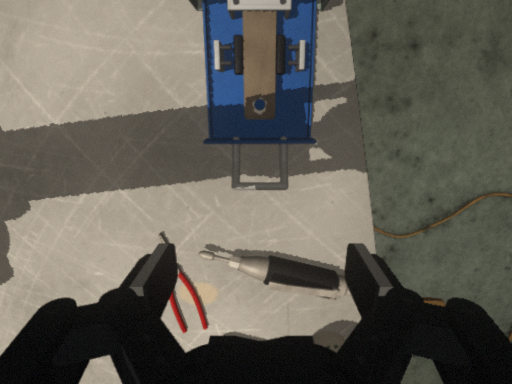

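Both views show the strip (v1: cols 244–275, front edge at row 119, hole at row 105) and the keeper lip at row 5. I'll refine the axis, end and height from depth.

```bash
python3 - <<'E'
from look import *
th=np.radians(77.2);u=np.array([np.cos(th),np.sin(th),0]);v=np.array([-u[1],u[0],0])
cal=viewer.calibration('wrist')
for n in ('v0','v1'):
    q=np.load(n+'.npz');d,W,im=q['d'],q['W'],q['im']
    r0,r1=(5,130) if n=='v0' else (20,150)
    g=[(r,c) for r in range(r0,r1) for c in range(190,335)]
    P=np.array([ (lambda o,dd:o+dd*d[r,c])(*ray(cal,(r,c),W)) for r,c in g])
    sat=np.array([int(im[r,c].max())-int(im[r,c].min()) for r,c in g]); blue=np.array([int(im[r,c,2])-int(im[r,c,0]) for r,c in g])
    F=np.array([.5696,.069,0]); s=(P-F)@u; w=(P-F)@v
    S=(np.abs(w)<.025)&(s>-.02)&(s<.09)&(P[:,2]>.041)&(P[:,2]<.0505)
    print(n,'strip z med',np.median(P[S,2]),S.sum())
    for lo in np.arange(-.01,.04,.01):
        k=S&(s>lo)&(s<lo+.01)
        if k.sum()>20: print(round(lo,3),k.sum(),'w %.4f %.4f z %.4f'%(*np.percentile(w[k],[1,99]),np.median(P[k,2])))
    print('front s',np.percentile(s[S],[0.5,1,2]), )
    for nm,b in (('sidewall',(s<.04)&(s>-.02)&(np.abs(w)>.05)&(np.abs(w)<.075)&(P[:,2]>.005)),):
        print(nm,np.percentile(P[b,2],[5,50,95,99]),np.percentile(w[b],[1,99]))
    lip=(np.abs(w)<.05)&(s>-.045)&(s<-.015)&(P[:,2]>.025)
    print('lip',np.percentile(s[lip],[2,98]),np.percentile(P[lip,2],[50,98]))
    # strip edges by image ray at z=.048 using brown colour
    br=np.array([ (im[r,c].astype(int)[0]-im[r,c].astype(int)[2])>8 for r,c in g])
    Q=np.array([onz(*ray(cal,a,W),.048) for a in g]); sq=(Q-F)@u; wq=(Q-F)@v
    k=br&(np.abs(wq)<.03)&(sq>-.01)&(sq<.04)
    print('colour front',np.percentile(sq[k],1), cv2.minAreaRect(Q[k][:,:2].astype(np.float32)))
    for lo in (.0,.01,.02,.03):
        kk=k&(sq>lo)&(sq<lo+.01); print(lo,np.percentile(wq[kk],[1,99]))
E
```

```text
v0 strip z med 0.04807730585042155 3266
0.0 362 w -0.0155 0.0188 z 0.0482
0.01 330 w -0.0154 0.0195 z 0.0480
0.02 407 w -0.0161 0.0194 z 0.0480
0.03 454 w -0.0159 0.0192 z 0.0481
front s [0.0011 0.0017 0.002 ]
sidewall [0.0106 0.0121 0.024  0.0248] [-0.0624  0.0647]
lip [-0.0372 -0.0254] [0.0326 0.0348]
colour front 0.001973897975058636 ((0.5729566812515259, 0.08974894136190414), (0.03800572454929352, 0.034776926040649414), 77.23942565917969)
0.0 [-0.0155  0.0178]
0.01 [-0.0154  0.0187]
0.02 [-0.0152  0.0185]
0.03 [-0.0159  0.0183]
v1 strip z med 0.04810274301693562 2653
0.0 239 w -0.0152 0.0191 z 0.0482
0.01 203 w -0.0152 0.0191 z 0.0481
0.02 268 w -0.0161 0.0189 z 0.0482
0.03 286 w -0.0160 0.0188 z 0.0481
front s [0.0018 0.0028 0.003 ]
sidewall [0.0106 0.0122 0.0242 0.0249] [-0.0622  0.0653]
lip [-0.0375 -0.0244] [0.0322 0.0347]
colour front 0.0018063682222893948 ((0.5726470947265625, 0.0892578661441803), (0.037233155220746994, 0.035025469958782196), 77.31483459472656)
0.0 [-0.0149  0.018 ]
0.01 [-0.0152  0.019 ]
0.02 [-0.015   0.0189]
0.03 [-0.0159  0.0188]
```

Strip: top z 0.048, front centre at the marked point shifted by +1.2 mm along u and +1.7 mm along v, yaw 77.25°. The tray side walls are only 25 mm high, so the open fingers clear them. Next I'll grip, without lifting yet, and check.

```bash
cat > geo.py <<'E'
from look import *
from scipy.spatial.transform import Rotation as Ro
th=np.radians(77.25);u=np.array([np.cos(th),np.sin(th),0]);v=np.array([-u[1],u[0],0])
Rs=rackR(th,'s')
F=np.array([.5696,.069,0])+.0012*u+.0017*v
G=F+.013*u; G[2]=.024
B=F+.118*u; B[2]=.042
def tilted(a,shift=np.zeros(3)):
    q=Ro.from_rotvec(a*v).as_matrix(); return B+q@(G-B)+shift, q@Rs
def st(s=''):
    print(s,'tcp',np.array(sensors.read_tcp_pos()),'f',np.array(sensors.read_ft_force()),'M',np.array(sensors.read_torque()),'gap %.4f t %.2f'%(sensors.read_finger_gap(),sensors.read_time()))
E
python3 - <<'E'
from geo import *
print(F,G,B)
for a in (.1,.25,.3): print(planner.inverse_kinematics(*tilted(a)))
env.move_pose(G+[0,0,.12],Rs)
env.movel(G+[0,0,.04],.15)
env.movel(G,.06); st('down')
env.gripper_close(70); st('closed')
snap('g0')
viewer.read_camera('scene'); im,d=viewer.read_camera('scene');save('s1',im[180:300,100:300].repeat(3,0).repeat(3,1))
E
```

```text
[0.5682 0.0705 0.    ] [0.5711 0.0832 0.024 ] [0.5942 0.1856 0.042 ]
[  3.4581   9.5901 105.5528  -5.9969  66.5762  18.6764]
[  7.2645  11.0594 102.9006 -14.1833  71.5731  25.1709]
[  8.509   11.7369 101.9474 -16.7013  73.4035  27.0569]
down tcp [0.5713 0.0832 0.0241] f [-0.2938 -0.148   0.896 ] M [0.0317 0.0021 0.0295] gap 0.0852 t 17.10
closed tcp [0.5721 0.083  0.0248] f [ 1.7444 -1.3968  1.2259] M [-0.1161 -0.3117  0.0508] gap 0.0334 t 17.63
```

View pics/g0.png

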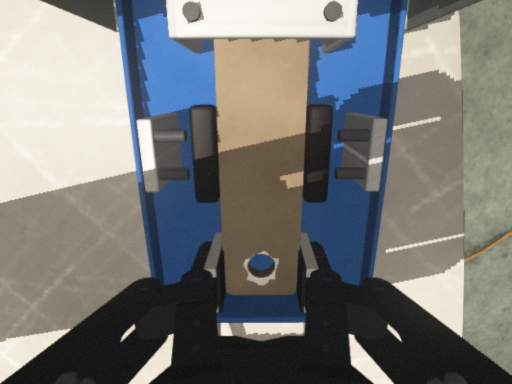

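View pics/s1.png

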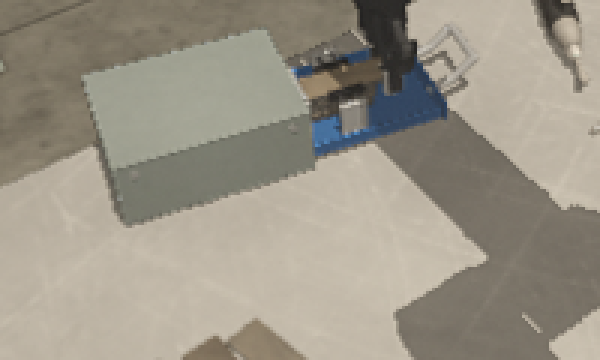

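The grip sits near the hole end (gap about 34 mm), and the jaws and keeper (row 30) are clear of the fingers. Now I'll tilt about the far end.

```bash
python3 - <<'E'
from geo import *
for a in (.05,.10,.15,.20,.25):
    p,R=tilted(a,-.002*u*a/.25)
    env.movel(p,.03,rotation=R); st('%.2f'%a)
env.sleep(.2); st('hold')
im,d,cal,W=snap('g1'); np.savez('g1.npz',d=d,W=W,im=im)
im,d=viewer.read_camera('scene');save('s2',im[180:300,100:300].repeat(3,0).repeat(3,1))
E
```

```text
0.05 tcp [0.5712 0.0821 0.0293] f [ 4.177  -1.7572 -0.2261] M [-0.2315 -0.6756 -0.0154] gap 0.0339 t 18.12
0.10 tcp [0.571  0.0812 0.0346] f [ 3.8208 -1.8737 -0.6014] M [-0.0732 -0.8049 -0.0935] gap 0.0336 t 18.45
0.15 tcp [0.5708 0.0806 0.0398] f [ 4.9361 -1.4711 -1.4107] M [-0.0726 -0.7714 -0.0377] gap 0.0339 t 18.77
0.20 tcp [0.5706 0.0802 0.0451] f [ 5.5815 -2.1442 -0.7658] M [-0.0637 -0.8367 -0.1192] gap 0.0341 t 19.10
0.25 tcp [0.5705 0.08   0.0504] f [ 5.6925 -1.9962 -1.8779] M [-0.1038 -0.9096 -0.0807] gap 0.0342 t 19.43
hold tcp [0.5705 0.08   0.0505] f [ 5.2929 -1.031  -1.8717] M [ 0.0136 -0.8662 -0.1154] gap 0.0338 t 19.62
```

View pics/g1.png

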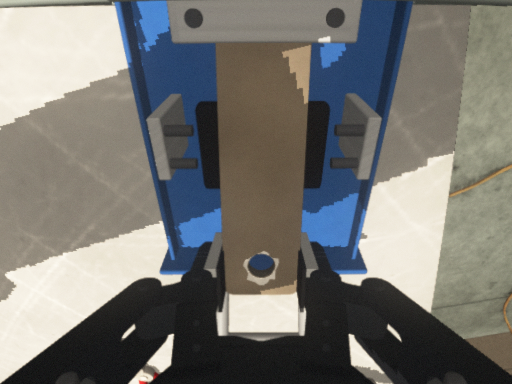

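View pics/s2.png

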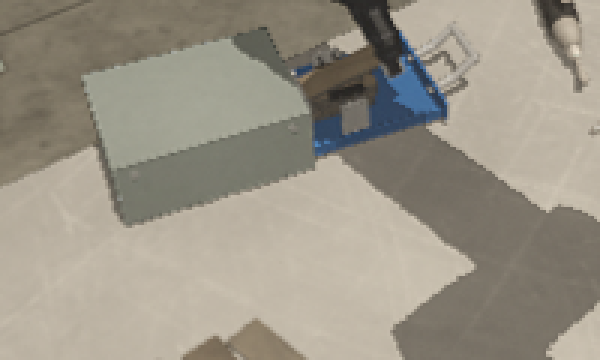

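```bash
python3 - <<'E'
from geo import *
q=np.load('g1.npz');cal=viewer.calibration('wrist')
L=[]
for r in range(45,290,12):
    P=[(lambda o,dd:o+dd*q['d'][r,c])(*ray(cal,(r,c),q['W'])) for c in range(226,240,2) if q['d'][r,c]>0]
    m=np.median(P,0); L.append(((m-F)@u,m[2]))
L=np.array(L);print(L); k=np.polyfit(L[:,0],L[:,1],1);print(k, 'top at s=0,.118:',np.polyval(k,[0,.116]))
E
```

```text
[[0.1093 0.0496]
 [0.1053 0.0512]
 [0.1012 0.0517]
 [0.097  0.0527]
 [0.0928 0.0535]
 [0.0885 0.0546]
 [0.0841 0.0565]
 [0.0797 0.0572]
 [0.0749 0.0584]
 [0.0699 0.0591]
 [0.0653 0.0609]
 [0.06   0.062 ]
 [0.0547 0.0628]
 [0.0496 0.0644]
 [0.0441 0.0657]
 [0.0388 0.0673]
 [0.0331 0.0689]
 [0.0272 0.0704]
 [0.0208 0.0718]
 [0.0145 0.0731]
 [0.008  0.0747]]
[-0.2479  0.0768] top at s=0,.118: [0.0768 0.0481]
```

Depth confirms the tilt of 0.243 rad, with the front raised about 29 mm and the far end still on the stack (top z 0.048). Now I'll draw it forward, then up, then level.

```bash
python3 - <<'E'
from geo import *
p,R=tilted(.25)
env.movel(p-.010*u+[0,0,.000],.03,rotation=R); st('fwd10')
env.movel(p-.028*u+[0,0,.003],.04,rotation=R); st('fwd28')
env.movel(p-.034*u+[0,0,.03],.04,rotation=R); st('up30')
im,d,cal,W=snap('g2')
env.movel(p-.034*u+[0,0,.12],.1,rotation=R); st('up')
q=p-.034*u; q[2]=.186
env.movel(q,.05,rotation=Rs); env.sleep(.5); st('level')
im,d,cal,W=snap('g3')
L=[]
for r in range(50,290,12):
    P=[(lambda o,dd:o+dd*d[r,c])(*ray(cal,(r,c),W)) for c in range(226,240,2) if d[r,c]>0]
    m=np.median(P,0); L.append(((m-F)@u,m[2]))
L=np.array(L);print(np.polyfit(L[:,0],L[:,1],1),L[[0,-1]])
im,d=viewer.read_camera('top');save('top2',im)
im,d=viewer.read_camera('scene');save('s3',im)
for t in ('mug','tape','pliers'):
    cal=viewer.calibration('top'); viewer.read_camera('top')
    for m in spotter.mark_of('top',t)[:1]: print(t,m['at'],onz(*ray(cal,m['at']),0))
st()
E
```

```text
fwd10 tcp [0.569  0.0739 0.0505] f [ 6.1231  3.8758 -0.7973] M [ 0.8    -0.9649 -0.1457] gap 0.0339 t 20.14
fwd28 tcp [0.5649 0.0565 0.0533] f [ 5.5863  4.9204 -1.5454] M [ 0.9613 -0.9659 -0.2353] gap 0.0339 t 20.75
up30 tcp [0.5628 0.0489 0.0801] f [ 1.2579  0.9156 -1.7883] M [ 0.0731 -0.0121  0.0052] gap 0.0340 t 21.59
up tcp [0.5627 0.0489 0.1695] f [-0.7281 -0.1019 -2.4668] M [ 0.1924 -0.0679 -0.0099] gap 0.0340 t 22.69
level tcp [0.5633 0.0492 0.1858] f [ 0.1754 -0.0718 -2.6824] M [-0.094   0.0027 -0.0241] gap 0.0340 t 23.65
[-0.0111  0.209 ] [[ 0.0731  0.2085]
 [-0.0253  0.2097]]
mug [164.2, 365.9] [ 0.6132 -0.3288  0.    ]
tape [214.6, 358.1] [ 0.4488 -0.2941  0.    ]
pliers [231.5, 311.7] [ 0.3984 -0.142   0.    ]
 tcp [0.5633 0.0489 0.1861] f [-0.3562 -0.0317 -2.0666] M [-0.1     0.022  -0.0298] gap 0.0344 t 24.10
```

View pics/g3.png

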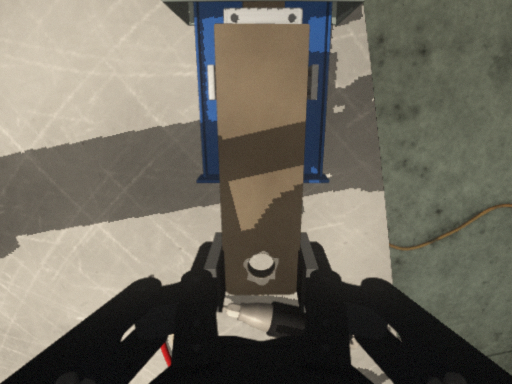

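View pics/s3.png

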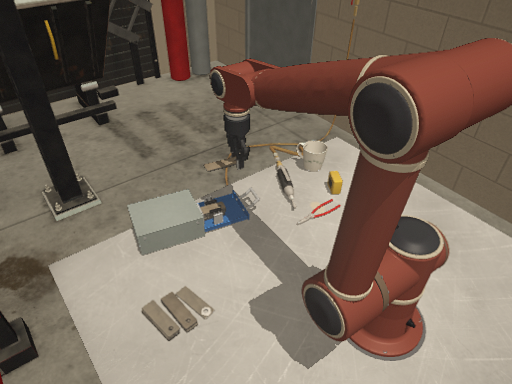

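View pics/top2.png

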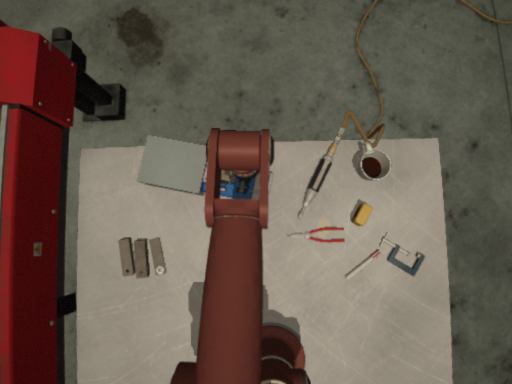

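The strip is held level at z of about 0.205 m and weighs about 2 N. The tray is out (g3: lip at row 180). The mug, tape and pliers sit at the same pixels as at the start.

```bash
python3 - <<'E'
from geo import *
print(np.abs(sensors.read_joint_velocities()).max(), sensors.read_finger_gap())
hand_in()
E
```

```text
0.1353064114061042 0.03436238857312924
the job is handed in; nothing more can be done
```

The job is handed in. The strip is off the stack and held in the gripper, and the tray is left out. `hand_in` gives no verdict, so what follows rests on my own checks.

**What I did**
- **Tray:** I gripped the handle and pulled the tray to its stop. The pull force rose to 19 N at about 149 mm of travel.
- **Peel:** I gripped the strip 13 mm behind its front end and tilted it about its far end to 0.24 rad. Depth showed the front raised about 29 mm with the far end still down on the stack.
- **Draw off:** I drew the strip 28 mm forward, then up, and levelled it.

**Last checks**
- **Strip:** depth put its top at about 0.209 m, so its underside is at about 0.203 m. It is level within about 0.01 rad, with a finger gap of 34 mm and about 2 N of weight on the wrist.
- **Stillness:** the last reading of joint speed was at most 0.14 °/s.
- **Tray:** it is still out in the last pictures, seen but not measured again.
- **Time:** about 24 s of the 51 s had gone when I handed it in.

**What disagreed**
- **Pliers, mug and tape:** the network's marks shifted by up to about 11 mm between the first and last top views. In the pictures all three lie at the same pixels, so I take this as detector noise.
- **Strip position:** the network was wrong on the strip's far end. Its two-view height for the front end came out about 11 mm low, so I used the depth measurement instead.

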